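Shut the amber vial into the sample chamber with the folding lid stay

ROBOT

A 7-joint arm with a two-finger parallel gripper is mounted at the origin on the work surface; the furniture and walls round the work are solid. World frame = base frame: x ahead of the robot, y to its left, z up, the work surface at z = 0. Lengths are in m, angles in rad, forces in N, time in s.
With the tool pointing down it reaches from about 0.4 to 0.85 m from the base axis. Payload 10.4 kg.
Tool frame: the origin (TCP) lies midway between the tips of the shut fingers; the grasp point (between the pads) lies 19 mm behind it; z points along the fingers, y is the line along which they close (so a half turn about z gives the same grasp; the last joint's range is limited). The gripper opens to 87 mm and grips with 3 to 60 N. Pads are 19 mm wide; open, the fingers measure 117 mm over their backs; the gripper's body (75 mm by 190 mm) begins 51 mm behind the grasp point.
Start: joints at [-1.2, 0.332, -0.065, 1.46, 0.022, 1.35, -0.088], TCP at [0.24, 0.577, 0.223] pointing down, gripper open.
Joint ranges: [-2.6, 2.6], [-0.5, 2.12], [-1.47, 1.34], [0.16, 2.42], [-1.27, 4.41], [0.06, 2.06], [-2.6, 2.6]. Speed limits (rad/s): [2.22, 2.22, 2.79, 2.79, 3.14, 3.14, 3.14].

INTERFACE

Orientations are given as a unit quaternion [x, y, z, w].
In Python, from bench import r gives the robot as it stands.
- The arm moves only by the tool arm_command, never from a script. Its argument "moves" is one flat list of numbers, 4 for each row, row after row: the shift along the tool's x, y, z in cm, then the turn about the tool's z in degrees. A call has 1 to 12 rows; each row shifts and turns the commanded pose from where the row before left it, along the tool's axes as they then stand; what a row does not reach is not made up. A row lasts 1/12 s, in which the tool goes at most 41.7 mm and 7.16 degrees, less where a joint would pass 70% of its speed; a pose out of reach is approached as far as the arm can. A call with a gripper value outside its range is refused whole. "fingers" is the opening in per cent of the stroke, from 0 (shut) to 100 (fully open), set as the call begins (left out, the last holds). The fingers move at their own pace and stop on an object; "squeeze" is the grip in N (left out, the last holds). Time passes only in rows, so rows that do not move let the fingers close. It gives the time, the measured TCP pose, the force, the opening and the grip force at its end, in the units of the state.
- r.read_state(): the state, without advancing time (a new reading comes with each control period).
- r.camera(name): name is "scene" or "top" or "wrist"; returns the picture (420x560x3 uint8, red, green, blue); there is no depth.
- r.camera_info(name): a dict with "fx", "fy", "cx", "cy" (pixels), "k1" (the pictures are not rectified: a ray, as slopes to the right and down, at radius r is drawn at 1 + k1 r^2 times it, then the intrinsics apply), "origin" and "attitude" of the camera in the world. Camera axes: x right, y up, looking along -z (the intrinsics and any distortion apply to the point x, -y, -z); pixel columns grow to the right and rows downward; lengths in m; the calibration is good to about 2 mm. A picture is of the moment at which its call begins: read the wrist's pose just before it. camera_info takes no time and is no camera call; for the wrist camera it gives the pose at the moment of the call.
- r.close_job(): hands the job in; it is judged then, once.
The state is a dict: "time": time; "joint_positions": joint angles; "joint_vel": joint speeds; "joint_torque": joint torques, N m; "ee_pos": TCP position; "eef_rot": TCP orientation; "ft_force": force on the tool from outside, world axes, zero at the start; "torque": the same for the moment, N m; "width": finger opening in m; "grip_force": force on a finger pad.
Only numpy, scipy, OpenCV 4.12 (cv2) and the standard library are available. Lean on these libraries where they do the work, as an engineer would, in place of code of your own. Each camera call takes 0.05 s, during which the arm holds its last target. There are 200 camera calls.

TASK

Open the sample chamber's lid until its folding stay locks and holds it up, stand the amber (orange) vial upright inside on the chamber floor, then release the stay by easing its knee forward by the red pin, which first lifts the lid a little, and fold it so that the lid comes down under control and ends fully shut. Handle lid and stay gently: never force them against a stop or heave so hard that the chamber shifts on its rubber mounts, do not let the lid drop, and leave the dark vial and the small beaker where they are.

Things in the scene. Friction and masses are not known exactly. Their poses are not given: they have to be found in the camera images.
- chamber: White box 190 deep (its x) x 170 wide (its y), rim 113 mm above the bench, on a fixed grey plinth, with a grey hinged lid. Origin at the centre of its footprint on the bench, z up. Its front, with the lid handle, faces its -x (roughly the robot; turned 0.05 to 0.38 rad); the folding stay is on its +y side. Inside 156 x 146 mm, walls 12 mm, floor 50 mm above the bench.
- hinge_line (a point): Middle of the lid's hinge axis: 85 mm behind the chamber's centre (its +x), 115 mm above the bench; the axis runs along the chamber's y. The chamber, and this point with it, rides on rubber mounts that give 1 mm for 10 N in any direction; shifting it by more than 1.8 mm (18 N) is overload.
- lid_handle (a point): Middle of the steel bar handle on the lid's front edge: round, 12 mm thick, 100 mm long along the chamber's y, 34 mm clear of the lid's edge, a post at each end. Lid shut: 215 mm forward of the hinge axis and 12 mm above it; it circles that axis with the lid and can turn between pinching fingers. Weight and a closing spring load the bar with 5 N (shut) to 3 N (raised): an unlocked lid slams.
- lid (a joint): Lid angle in rad: 0 shut, grows as it opens. The stay stops it near 1.40 (stay straight and taut: a hard stop, felt at the bar as the load first easing off, then rising by several N). Eased down from there, the sprung knee goes on past straight and the lid comes to rest, locked, at 1.32. Lid 176 x 174 x 16 mm, 0.5 to 0.7 kg.
- stay_knee (a joint): Knee angle of the folding stay in rad: 0 folded (lid shut), 2.71 straight, 3.23 locked: kinked 0.52 past straight towards the rear, against a hard stop. A light spring (0.05 N m) urges it to the locked side, but beats the lid's load only within about 0.15 rad short of straight, where the lid is within 0.007 rad (1.5 mm at the bar) of its stop; short of that the lid folds it again.
- stay_foot (a point): Point on the axis of the stay's lower pivot (along the chamber's y), beside the +y wall: 15 mm forward of the chamber's centre, 140 mm to its +y, 90 mm above the bench. Knee and red pin travel about it on a circle of radius 81 mm: 4 deg below level, straight forward, with the lid shut; 123 deg up from forward with the stay straight; 136 deg (up and rearward) locked.
- stay_pin (a point): Grip point on the red pin along +y on the stay's knee: round, 12 mm thick, 70 long, 18 mm end disc; the point is 55 mm out from the chamber's wall. To release, move it forward on its circle (8 N at first; the lid rises 0.08 rad to the straight). From 4 deg past straight the lid drives the fold, pulling the pin with up to 9 N: keep hold until the lid seats and that load vanishes.
- amber_vial_mid (a point): Centre (half-way up) of the amber/orange vial with white cap: upright, 27 mm in diameter, 61 mm high, 20 to 45 g.
- dark_vial_mid (a point): Centre (half-way up) of a like vial with nearly black content, 27 x 61 mm; leave it alone. The two vials stand on the right of the bench in either order.
- beaker_small: Small empty glass beaker, 51 x 57 x 62 mm, origin at the centre of its underside; leave it alone.

How it is judged:
On the way, in this order (a step that is already met when the one before it is completed fails the run):
1. the lid stands open on its locked stay, with nothing holding lid or stay (value of joint stay_knee above 3.12 rad and value of joint lid above 1.2 rad and contact force between the fingers and chamber below 0.2 N), for 0.3 s.
2. the amber vial stands upright on the chamber floor, released, with the lid still locked open (x of amber_vial_mid in the frame of chamber between -0.08 and 0.08 m and y of amber_vial_mid in the frame of chamber between -0.075 and 0.075 m and z of amber_vial_mid in the frame of chamber between 0.06 and 0.088 m and angle between amber_vial_mid's own z axis and vertical below 0.2 rad and value of joint stay_knee above 3.12 rad and contact force between the fingers and amber_vial below 0.1 N), for 0.2 s.
At the end, for the whole second after the job is handed in: the lid is shut to within 0.03 rad (about 6 mm at its front edge); the amber vial stands at rest inside the chamber, upright within 0.2 rad, its centre inside the walls and 60 to 88 mm above the bench (x of amber_vial_mid in the frame of chamber between -0.08 and 0.08 m and y of amber_vial_mid in the frame of chamber between -0.075 and 0.075 m and z of amber_vial_mid in the frame of chamber between 0.06 and 0.088 m and angle between amber_vial_mid's own z axis and vertical below 0.2 rad and value of joint lid below 0.03 rad and linear speed of amber_vial below 0.02 m/s); the robot touches nothing.
It fails at once if the chamber is shifted on its rubber mounts by more than 1.8 mm (a load of about 18 N) (distance of hinge_line from where it was at the start of the episode above 0.0018 m).
It fails at once if the lid falls, faster than 2.5 rad/s (velocity of joint lid below -2.5 rad/s).
It fails at once if the dark vial or the beaker is moved by more than 20 mm (distance of any of dark_vial_mid, beaker_small from where it was at the start of the episode above 0.02 m).
It also fails if it takes over 72 s, if anything falls off the work surface, if the arm or the gripper's body presses on something with over 40 N, if the wrist force passes 120 N, or if a joint passes its speed limit or range.

## Working session

There is one attempt and no reset: what is moved stays moved. The work goes in short steps, Python scripts to look and compute and a tool call to move; the robot and the scene stay as the last step left them, time stands still between calls to the robot, and variables do not carry over. Pictures are saved under pics/ and viewed, at most 10 in all, crops included, and the job is handed in when it is done.

Besides the shell and the picture viewer there is one more tool, called after "Request:" by a JSON object that holds its "fn" and its "kwargs". arm_command: Moves the arm, as the interface text tells. Its arguments: {"type":"object","properties":{"moves":{"type":"array"},"fingers":{"type":"number"},"squeeze":{"type":"number"}},"required":["moves"]}

```bash
ls; mkdir -p pics; python3 - <<'E'
from bench import r
import cv2,json
s=r.read_state(); print({k:s[k] for k in('time','ee_pos','eef_rot','width','ft_force')})
for n in('scene','top'):
    im=r.camera(n); cv2.imwrite(f'pics/{n}0.png',im[:,:,::-1]); print(n,r.camera_info(n))
E
```

```text
pics
{'time': 0.0, 'ee_pos': array([0.23966645, 0.5767896 , 0.22174519]), 'eef_rot': array([ 1.95629071e-01,  9.80677698e-01, -7.09542554e-04, -1.22727240e-04]), 'width': 0.08704847914329396, 'ft_force': array([ 0.23403494,  0.66456654, -0.18225431])}
scene {'fx': 442.6235419302236, 'fy': 442.6235419302236, 'cx': 284.3540985918073, 'cy': 208.26758750923258, 'k1': -0.07631033279945768, 'origin': array([-0.17145968,  0.59404497,  0.52448353]), 'attitude': array([-0.22812301,  0.48187324,  0.76250074, -0.3665388 ])}
top {'fx': 396.5700902726446, 'fy': 396.5700902726446, 'cx': 277.6909506422021, 'cy': 219.0061749882284, 'k1': -0.08621829051099936, 'origin': array([0.44078471, 0.02261063, 1.2539699 ]), 'attitude': array([ 0.02025222, -0.01455735, -0.69649759,  0.71712554])}
```

View pics/scene0.png

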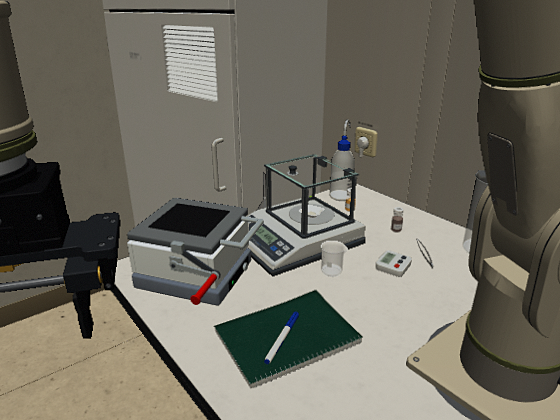

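View pics/top0.png

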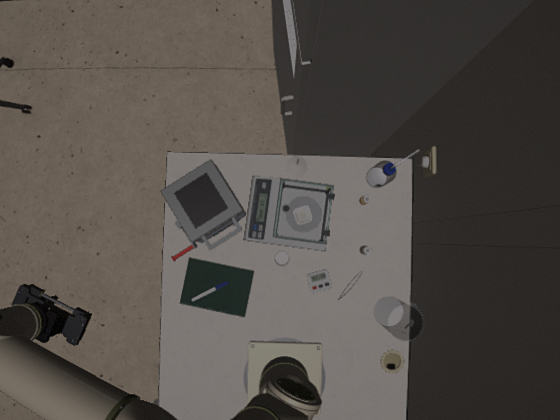

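The amber vial is the farther one, behind the balance at about (349,203) in the scene view and (364,200) in the top view. The dark vial is at (365,250) in the top view. The chamber's lid is near (203,200), the handle near (223,237) and the red pin near (182,253).

```bash
cat > h.py <<'E'
from bench import r
import numpy as np, cv2
from scipy.spatial.transform import Rotation as R
def ray(ci,u,v):
    K=np.array([[ci['fx'],0,ci['cx']],[0,ci['fy'],ci['cy']],[0,0,1.]])
    p=cv2.undistortPoints(np.array([[[u,v]]],float),K,np.array([ci['k1'],0,0,0.]))[0,0]
    d=R.from_quat(ci['attitude']).apply([p[0],-p[1],-1.]); return np.array(ci['origin']),d/np.linalg.norm(d)
def onz(ci,u,v,z):
    o,d=ray(ci,u,v); return o+d*(z-o[2])/d[2]
def proj(ci,P):
    q=R.from_quat(ci['attitude']).inv().apply(np.array(P)-ci['origin']); x,y=q[0]/-q[2],-q[1]/-q[2]
    s=1+ci['k1']*(x*x+y*y); return np.array([ci['fx']*x*s+ci['cx'],ci['fy']*y*s+ci['cy']])
def near(l1,l2):
    (a,d),(b,e)=l1,l2; M=np.stack([d,-e],1); t=np.linalg.lstsq(M,b-a,rcond=None)[0]
    p,q=a+d*t[0],b+e*t[1]; return (p+q)/2,np.linalg.norm(p-q)
E
python3 - <<'E'
from h import *
im=cv2.imread('pics/top0.png'); sc=cv2.imread('pics/scene0.png')
for n,i in(('top',im),('scene',sc)):
    b,g,rr=[i[:,:,k].astype(int) for k in range(3)]
    m=((rr>120)&(g<60)&(b<60)).astype(np.uint8)
    c=max(cv2.findContours(m,0,2)[0],key=cv2.contourArea); print(n,'red',cv2.minAreaRect(c),cv2.boundingRect(c))
a=cv2.resize(im[150:270,155:255],None,fx=5,fy=5,interpolation=2)
b=cv2.resize(im[180:270,340:400],None,fx=5,fy=5,interpolation=2)
b=cv2.copyMakeBorder(b,0,150,0,0,0)
cv2.imwrite('pics/crop.png',np.hstack([a,b]))
E
```

```text
top red ((182.73077392578125, 251.84616088867188), (1.1094002723693848, 20.246557235717773), 56.3099365234375) (174, 246, 18, 12)
scene red ((204.59727478027344, 286.4451599121094), (7.203489780426025, 31.073875427246094), 42.137596130371094) (192, 274, 24, 25)
```

View pics/crop.png

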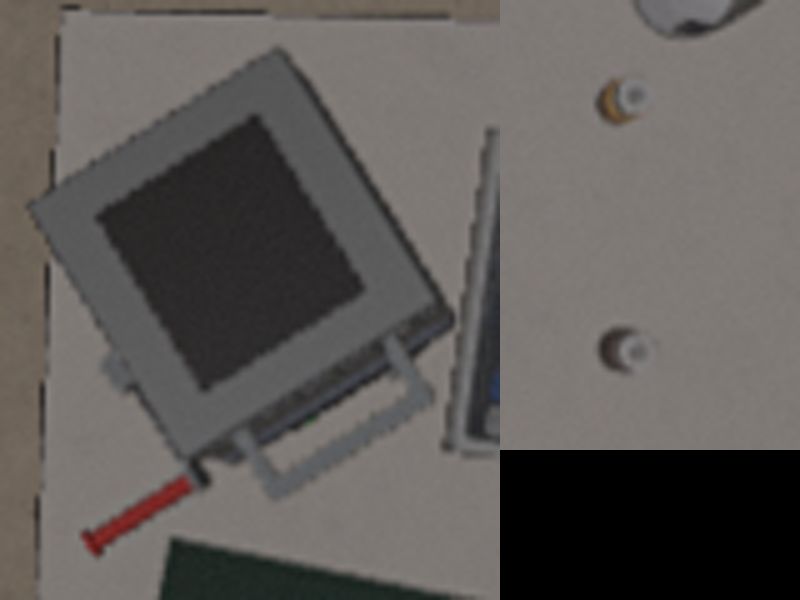

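Top crop: the amber vial's cap is at (366.4,199.2). The handle bar runs from about (209.4,247.6) to (240.6,228.6). The lid's rear corners are at (211,159.4) and (161,191), and the red pin runs from (192.5,247) to (173.5,258.5).

```bash
python3 - <<'E'
from h import *
t=r.camera_info('top')
o=lambda x,y,z:onz(t,155+x/5-.4,150+y/5-.4,z)
A,B=o(275,488,.127),o(427,394,.127); print('bar',A,B,np.linalg.norm(A-B),'mid',(A+B)/2)
C=[o(*p,.131) for p in((280,47),(30,205),(187,458),(447,313))]; print('lid',np.round(C,4))
d=A-B; ys=[np.arctan2(-d[0],d[1])]
for i,j in((1,0),(2,3)): e=C[i]-C[j]; ys.append(np.arctan2(-e[0],e[1]))
for i,j in((1,2),(0,3)): e=C[i]-C[j]; ys.append(np.arctan2(e[1],e[0]))
P,Q=o(195,480,.084),o(92,543,.084); e=Q-P; ys.append(np.arctan2(-e[0],e[1])); print('yaws',np.round(ys,3),'pin',P,Q)
print('amber cap',onz(t,366,198.8,.061),'dark',onz(t,340+137/5-.4,180+350/5-.4,.061),'beaker',onz(t,281,258,.06))
E
```

```text
bar [0.41021063 0.22395438 0.127     ] [0.46630665 0.13895805 0.127     ] 0.10183879045236581 mid [0.43825864 0.18145622 0.127     ]
lid [[0.6629 0.2302 0.131 ]
 [0.5679 0.3714 0.131 ]
 [0.4257 0.2742 0.131 ]
 [0.5126 0.1287 0.131 ]]
yaws [0.583 0.592 0.538 0.599 0.594 0.577] pin [0.41225091 0.2794993  0.084     ] [0.37295519 0.33983271 0.084     ]
amber cap [ 0.56841604 -0.23244577  0.061     ] dark [ 0.41504556 -0.23837098  0.061     ] beaker [0.38259645 0.01972099 0.06      ]
```

Request:
{"fn": "arm_command", "kwargs": {"moves": [0,0,0,6.75,0,0,0,6.75,0,0,0,6.75,0,0,0,6.75,0,0,0,6.75], "fingers": 42, "squeeze": 30}}

```text
time: 0.52
ee_pos: [0.2397, 0.577, 0.2221]
eef_rot: [0.474, 0.88, -0.0, 0.0]
ft_force: [0.0, -0.2, 0.4]
width: 0.0617
grip_force: 0.0
```

Request:
{"fn": "arm_command", "kwargs": {"moves": [-2,-0.25,0,0,-3.8,-0.47,0,0,-4.1,-0.5,0,0,-4.1,-0.5,0,0,-4.1,-0.5,0,0,-4.1,-0.5,0,0,-4.1,-0.5,0,0,-4.1,-0.5,0,0,-4.1,-0.5,0,0,-4.1,-0.5,0,0,-3.5,-0.5,0,0,-1.7,-0.7,0,0]}}

```text
time: 1.52
ee_pos: [0.4353, 0.1754, 0.2225]
eef_rot: [0.474, 0.88, -0.0, 0.0]
ft_force: [0.6, 0.4, -0.3]
width: 0.0364
grip_force: 0.0
```

```bash
cat >> h.py <<'E'
YAW=0.588; C0=np.array([0.5455,0.2530])
def cw(p,o=None):  # chamber -> world
    c,s=np.cos(YAW),np.sin(YAW); o=C0 if o is None else o
    return np.array([o[0]+c*p[0]-s*p[1],o[1]+s*p[0]+c*p[1],p[2]])
def go(P): # shift in tool axes cm for grasp point to reach P
    s=r.read_state(); Rt=R.from_quat(s['eef_rot']); g=s['ee_pos']-Rt.apply([0,0,.019])
    return np.round(Rt.inv().apply(np.array(P)-g)*100,2)
def st():
    s=r.read_state(); M=R.from_quat(s['eef_rot']).as_matrix(); print('t',round(s['time'],2),'grasp',np.round(s['ee_pos']-M[:,2]*.019,4),'yaw of tool y',round(float(np.arctan2(M[1,1],M[0,1])),4),'F tool',np.round(M.T@s['ft_force'],2),'w',round(float(s['width']),4),'grip',s['grip_force'],'q',np.round(s['joint_positions'],2))
E
python3 - <<'E'
from h import *
st(); print(go(cw([-.13,0,.127])))
ci=r.camera_info('wrist'); im=r.camera('wrist'); cv2.imwrite('pics/w1.png',im[:,:,::-1]); print(ci)
for p in([-.13,-.05,.127],[-.13,.05,.127],[-.096,.14,.084]): print(proj(ci,cw(p)))
E
```

```text
t 1.52 grasp [0.4353 0.1754 0.2415] yaw of tool y 0.5829 F tool [0.01 0.67 0.32] w 0.0364 grip 0.0 q [-0.82 -0.03  0.33  1.87  0.01  1.3   0.1 ]
[ 0.36  0.47 11.45]
{'fx': 377.1441916568331, 'fy': 377.1441916568331, 'cx': 281.3719945144873, 'cy': 212.46690887711236, 'k1': 0.023194375146657342, 'origin': array([0.39775691, 0.23079228, 0.38524725]), 'attitude': array([-0.11994995, -0.03568449,  0.2855744 ,  0.95015045])}
[289.37167667 274.527892  ]
[289.53968394 136.37497484]
[335.89612849   4.78667781]
```

View pics/w1.png

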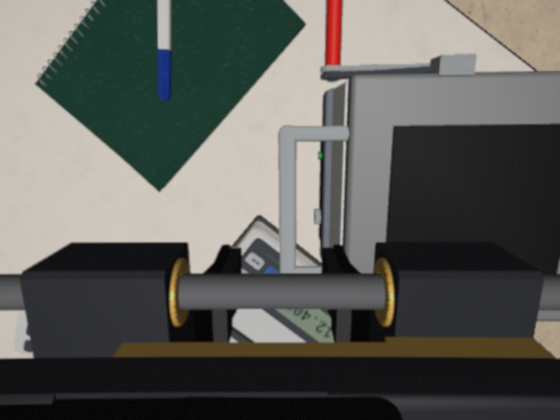

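The wrist view shows the bar vertical at u≈289 between v≈133 and 268, as predicted. The red pin is at u≈334, against a predicted 336.

```bash
python3 - <<'E'
from h import *
im=cv2.imread('pics/w1.png').astype(float)
g=im.mean(2)
for v in(160,205): print(v,np.round(g[v-4:v+5,270:310].mean(0)).astype(int))
red=(im[:,:,2]>140)&(im[:,:,1]<60)&(im[:,:,0]<60)
for v in(5,30,55): u=np.where(red[v])[0]; print('red',v,u.min(),u.max())
E
```

```text
160 [199 199 200 199 199 199 198 185 157 137 144 154 156 156 156 156 157 158
 158 159 159 159 157 152 143 143 166 191 200 201 200 200 200 200 200 200
 200 200 200 200]
205 [200 200 200 200 200 200 200 198 181 151 142 151 156 156 157 157 157 158
 158 159 159 159 157 152 143 145 170 193 200 201 200 200 200 200 200 200
 200 201 200 200]
red 5 328 340
red 30 327 340
red 55 327 339
```

Request:
{"fn": "arm_command", "kwargs": {"moves": [0.36,0.31,1,0,0,0,2,0,0,0,2.2,0,0,0,2.2,0,0,0,1.8,0,0,0,1.2,0,0,0,0.7,0,0,0,0.3,0,0,0,0,0]}}

```text
time: 2.32
ee_pos: [0.4336, 0.185, 0.108]
eef_rot: [0.472, 0.882, -0.0, -0.0]
ft_force: [0.4, 0.8, 0.1]
width: 0.0367
grip_force: 0.0
```

Request:
{"fn": "arm_command", "kwargs": {"moves": [0,0,0,0,0,0,0,0,0,0,0,0,0,0,0,0,0,0,0,0,0,0,0,0], "fingers": 0, "squeeze": 20}}

```text
time: 2.82
ee_pos: [0.4341, 0.1846, 0.1088]
eef_rot: [0.472, 0.882, 0.0, 0.0]
ft_force: [0.3, -0.8, 0.6]
width: 0.0114
grip_force: 20.0
```

```bash
sed -i 's/0.5455,0.2530/0.5442,0.2521/' h.py; python3 -c "
from h import *
st();print(go(cw([-.13,0,.127])))"
```

```text
t 2.82 grasp [0.4341 0.1846 0.1278] yaw of tool y 0.5879 F tool [-0.8  -0.18 -0.59] w 0.0114 grip 20.000039041042328 q [-0.81  0.09  0.33  2.01 -0.03  1.05  0.12]
[-0.49 -0.1   0.08]
```

```bash
cat > arc.py <<'E'
import sys,numpy as np
# Rad, phase0, start, end, n : table of dy,dz (tool, cm), smooth
def tab(Rr,p0,a,b,n):
    s=np.linspace(0,1,n+1); th=a+(b-a)*s+p0
    y=-Rr*np.cos(th)*100; z=-Rr*np.sin(th)*100
    y=np.round(y-y[0],2); z=np.round(z-z[0],2)
    print(a,b,', '.join(f'0, {p:.2f}, {q:.2f}, 0' for p,q in zip(np.diff(y),np.diff(z))))
if __name__=='__main__':
    A=[float(x) for x in sys.argv[1:]]
    for a,b in zip(A[3:],A[4:]): tab(A[0],A[1],a,b,int(A[2]))
E
python3 arc.py .2153 .0557 12 0 .2 .6 1.0 1.3
```

```text
0.0 0.2 0, 0.02, -0.36, 0, 0, 0.03, -0.36, 0, 0, 0.04, -0.35, 0, 0, 0.04, -0.36, 0, 0, 0.04, -0.36, 0, 0, 0.06, -0.35, 0, 0, 0.06, -0.35, 0, 0, 0.06, -0.36, 0, 0, 0.07, -0.35, 0, 0, 0.08, -0.35, 0, 0, 0.08, -0.35, 0, 0, 0.09, -0.35, 0
0.2 0.6 0, 0.19, -0.69, 0, 0, 0.22, -0.69, 0, 0, 0.24, -0.67, 0, 0, 0.26, -0.67, 0, 0, 0.28, -0.66, 0, 0, 0.31, -0.65, 0, 0, 0.32, -0.64, 0, 0, 0.35, -0.63, 0, 0, 0.37, -0.61, 0, 0, 0.39, -0.61, 0, 0, 0.41, -0.59, 0, 0, 0.42, -0.57, 0
0.6 1.0 0, 0.45, -0.56, 0, 0, 0.46, -0.55, 0, 0, 0.49, -0.53, 0, 0, 0.50, -0.51, 0, 0, 0.51, -0.50, 0, 0, 0.54, -0.48, 0, 0, 0.55, -0.46, 0, 0, 0.56, -0.44, 0, 0, 0.58, -0.43, 0, 0, 0.59, -0.40, 0, 0, 0.61, -0.39, 0, 0, 0.62, -0.36, 0
1.0 1.3 0, 0.47, -0.26, 0, 0, 0.48, -0.25, 0, 0, 0.48, -0.23, 0, 0, 0.49, -0.23, 0, 0, 0.50, -0.21, 0, 0, 0.50, -0.19, 0, 0, 0.50, -0.19, 0, 0, 0.51, -0.17, 0, 0, 0.52, -0.16, 0, 0, 0.52, -0.15, 0, 0, 0.52, -0.14, 0, 0, 0.52, -0.12, 0
```

Request:
{"fn": "arm_command", "kwargs": {"moves": [0,0.02,-0.36,0,0,0.03,-0.36,0,0,0.04,-0.35,0,0,0.04,-0.36,0,0,0.04,-0.36,0,0,0.06,-0.35,0,0,0.06,-0.35,0,0,0.06,-0.36,0,0,0.07,-0.35,0,0,0.08,-0.35,0,0,0.08,-0.35,0,0,0.09,-0.35,0]}}

```text
time: 3.82
ee_pos: [0.4394, 0.1882, 0.1512]
eef_rot: [0.472, 0.882, -0.0, -0.0]
ft_force: [-2.1, -1.1, -5.8]
width: 0.0116
grip_force: 20.0
```

```bash
python3 -c "
from h import *
st()"
```

```text
t 3.82 grasp [0.4394 0.1882 0.1702] yaw of tool y 0.5879 F tool [ 0.26 -2.35  5.76] w 0.0116 grip 19.99681681394577 q [-0.82  0.06  0.33  1.95 -0.02  1.14  0.11]
```

Request:
{"fn": "arm_command", "kwargs": {"moves": [0,0.19,-0.69,0,0,0.22,-0.69,0,0,0.24,-0.67,0,0,0.26,-0.67,0,0,0.28,-0.66,0,0,0.31,-0.65,0,0,0.32,-0.64,0,0,0.35,-0.63,0,0,0.37,-0.61,0,0,0.39,-0.61,0,0,0.41,-0.59,0,0,0.42,-0.57,0]}}

```text
time: 4.82
ee_pos: [0.4702, 0.2087, 0.2289]
eef_rot: [0.472, 0.882, -0.001, -0.001]
ft_force: [-9.6, -5.6, 3.2]
width: 0.0111
grip_force: 20.0
```

```bash
python3 -c "
from h import *
st()"
```

```text
t 4.82 grasp [0.4703 0.2087 0.2479] yaw of tool y 0.5878 F tool [  0.67 -11.06  -3.17] w 0.0111 grip 19.99774396419525 q [-0.82  0.08  0.34  1.76 -0.03  1.31  0.11]
```

Request:
{"fn": "arm_command", "kwargs": {"moves": [0,-0.04,-0.03,0,0,-0.04,-0.03,0,0,0,0,0]}}

```text
time: 5.07
ee_pos: [0.47, 0.2086, 0.2294]
eef_rot: [0.472, 0.882, -0.0, -0.0]
ft_force: [-6.3, -4.3, -0.7]
width: 0.0111
grip_force: 20.0
```

```bash
python3 -c "
from h import *
st()"
```

```text
t 5.07 grasp [0.47   0.2086 0.2484] yaw of tool y 0.5878 F tool [-0.05 -7.6   0.73] w 0.0111 grip 19.997481107711792 q [-0.82  0.08  0.34  1.76 -0.03  1.31  0.11]
```

Request:
{"fn": "arm_command", "kwargs": {"moves": [0,0.42,-0.59,0,0,0.43,-0.58,0,0,0.46,-0.56,0,0,0.48,-0.53,0,0,0.49,-0.52,0,0,0.52,-0.5,0]}}

```text
time: 5.57
ee_pos: [0.4938, 0.2245, 0.2623]
eef_rot: [0.472, 0.882, 0.0, -0.0]
ft_force: [-3.8, -1.1, -2.9]
width: 0.011
grip_force: 20.0
```

```bash
cat >> h.py <<'E'
def rad(phi=None):
    s=r.read_state(); M=R.from_quat(s['eef_rot']).as_matrix(); f=M.T@s['ft_force']; g=s['ee_pos']-M[:,2]*.019
    # hinge guess from C0
    H=cw([.085,0,.115]); c=np.array([np.cos(YAW),np.sin(YAW)]); x=(g[:2]-H[:2])@c; z=g[2]-.115
    phi=np.arctan2(z,-x); print('r',round(np.hypot(x,z)*1e3,1),'phi',round(phi,3),'theta',round(phi-.0557,3),'outward N',round(-f[1]*np.cos(phi)-f[2]*np.sin(phi),2),'closing N',round(-f[1]*np.sin(phi)+f[2]*np.cos(phi),2),'Fx',round(f[0],2))
E
python3 -c "
from h import *
st();rad()"
```

```text
t 5.57 grasp [0.4938 0.2245 0.2813] yaw of tool y 0.5881 F tool [ 1.2  -3.72  2.9 ] w 0.011 grip 19.998146295547485 q [-0.82  0.12  0.34  1.64 -0.04  1.39  0.11]
r 218.9 phi 0.863 theta 0.808 outward N 0.21 closing N 4.71 Fx 1.2
```

```bash
python3 - <<'E'
from h import *
from scipy.optimize import least_squares
c=np.array([np.cos(YAW),np.sin(YAW)])
G=np.array([[.4341,.1846,.1278],[.4394,.1882,.1702],[.4700,.2086,.2484],[.4938,.2245,.2813]]); e=np.array([0,.0001,.0006,0])
x=G[:,:2]@c; z=G[:,2]
f=lambda p,R=.2153:np.hypot(x-p[0],z-p[1])+e-R
s=least_squares(f,[x[0]+.215,.115]); print(s.x,s.x-[x[0],0],s.fun*1e3,'prior',cw([.085,0,0])[:2]@c)
s2=least_squares(lambda p:f(p[:2],p[2]),[x[0]+.215,.115,.215]);print(s2.x,s2.fun*1e3)
H=s.x; print('phi now',np.arctan2(z-H[1],H[0]-x))
import subprocess
print(subprocess.run(['python3','arc.py','.2153','.0557','6','.78','.98','1.18'],capture_output=True,text=True).stdout)
E
```

```text
[0.67908094 0.12063676] [0.21549003 0.12063676] [ 0.30905239 -0.32255706 -0.19355511  0.24069812] prior 0.6776419294525011
[0.68743956 0.11673138 0.22408724] [ 0.03489516 -0.06793299  0.06712392 -0.03408609]
phi now [0.03322938 0.23275404 0.63803094 0.84112912]
0.78 0.98 0, 0.54, -0.47, 0, 0, 0.56, -0.46, 0, 0, 0.57, -0.43, 0, 0, 0.58, -0.42, 0, 0, 0.60, -0.39, 0, 0, 0.61, -0.38, 0
0.98 1.18 0, 0.62, -0.36, 0, 0, 0.64, -0.33, 0, 0, 0.64, -0.31, 0, 0, 0.66, -0.30, 0, 0, 0.66, -0.26, 0, 0, 0.68, -0.25, 0
```

Request:
{"fn": "arm_command", "kwargs": {"moves": [0,0.54,-0.47,0,0,0.56,-0.46,0,0,0.57,-0.43,0,0,0.58,-0.42,0,0,0.6,-0.39,0,0,0.61,-0.38,0]}}

```text
time: 6.07
ee_pos: [0.5226, 0.2438, 0.2883]
eef_rot: [0.472, 0.882, 0.0, 0.0]
ft_force: [-6.4, -2.4, 2.8]
width: 0.0114
grip_force: 20.0
```

```bash
cat >> h.py <<'E'
HX,HZ=.6791,.1206
def rad(phi=None):
    s=r.read_state(); M=R.from_quat(s['eef_rot']).as_matrix(); f=M.T@s['ft_force']; g=s['ee_pos']-M[:,2]*.019
    c=np.array([np.cos(YAW),np.sin(YAW)]); x=g[:2]@c-HX; z=g[2]-HZ
    phi=np.arctan2(z,-x); print('r',round(np.hypot(x,z)*1e3,1),'phi',round(phi,3),'theta',round(phi-.0557,3),'outward N',round(-f[1]*np.cos(phi)-f[2]*np.sin(phi),2),'closing N',round(-f[1]*np.sin(phi)+f[2]*np.cos(phi),2),'Fx',round(f[0],2))
E
python3 -c "
from h import *
st();rad()"
```

```text
t 6.07 grasp [0.5226 0.2438 0.3073] yaw of tool y 0.5882 F tool [ 1.54 -6.61 -2.76] w 0.0114 grip 19.997333586215973 q [-0.81  0.2   0.35  1.51 -0.07  1.45  0.13]
r 216.2 phi 1.042 theta 0.987 outward N 5.72 closing N 4.32 Fx 1.54
```

```bash
cat > fit.py <<'E'
from h import *
from scipy.optimize import least_squares
import arc
def fit(extra,dth,n):
    c=np.array([np.cos(YAW),np.sin(YAW)])
    G=np.array([[.4341,.1846,.1278,0],[.4394,.1882,.1702,.1],[.4700,.2086,.2484,.8],[.4938,.2245,.2813,0]]+extra)
    x=G[:,:2]@c; z=G[:,2]; e=G[:,3]/1000
    s=least_squares(lambda p:np.hypot(x-p[0],z-p[1])+e-p[2],[.68,.118,.216]); p=s.x
    ph=np.arctan2(z-p[1],p[0]-x); print('H',p,'res mm',np.round(s.fun*1e3,2),'phi',np.round(ph,3))
    a=ph[-1]; r0=np.hypot(x[-1]-p[0],z[-1]-p[1]); 
    t=a+np.linspace(0,dth,n+1); rr=np.full(n+1,p[2]); rr[0]=p[2]-e[-1]
    y=-rr*np.cos(t)*100; zz=-rr*np.sin(t)*100; y=np.round(y-y[0],2);zz=np.round(zz-zz[0],2)
    print(', '.join(f'0, {u:.2f}, {v:.2f}, 0' for u,v in zip(np.diff(y),np.diff(zz))))
E
python3 -c "
from fit import *
fit([[.5226,.2438,.3073,1.1]],.2,6)"
```

```text
H [0.69088396 0.11548269 0.22765489] res mm [-0.03  0.01  0.22 -0.34  0.14] phi [0.054 0.243 0.625 0.818 1.009]
0, 0.59, -0.49, 0, 0, 0.66, -0.37, 0, 0, 0.68, -0.35, 0, 0, 0.68, -0.33, 0, 0, 0.70, -0.30, 0, 0, 0.70, -0.28, 0
```

Request:
{"fn": "arm_command", "kwargs": {"moves": [0,0.59,-0.49,0,0,0.66,-0.38,0,0,0.67,-0.35,0,0,0.68,-0.33,0,0,0.69,-0.31,0,0,0.69,-0.29,0]}}

```text
time: 6.57
ee_pos: [0.556, 0.2661, 0.3086]
eef_rot: [0.472, 0.882, 0.0, -0.0]
ft_force: [-2.8, -0.5, -2.8]
width: 0.0113
grip_force: 20.0
```

```bash
python3 -c "
from h import *
st();rad()
im=r.camera('scene'); cv2.imwrite('pics/s2.png',im[:,:,::-1])"
```

```text
t 6.57 grasp [0.556  0.2661 0.3276] yaw of tool y 0.5882 F tool [ 1.11 -2.57  2.76] w 0.0113 grip 19.996231198310852 q [-0.8   0.29  0.36  1.36 -0.1   1.51  0.14]
r 218.1 phi 1.25 theta 1.194 outward N -1.81 closing N 3.31 Fx 1.11
```

View pics/s2.png

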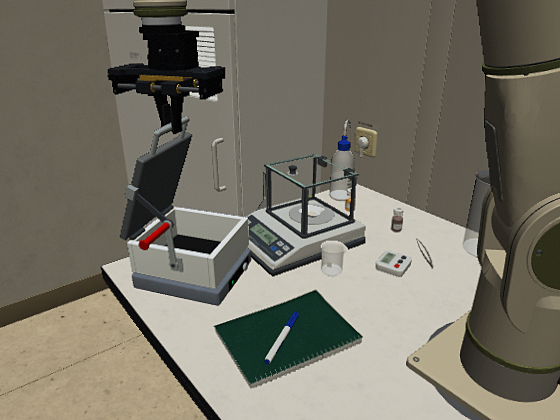

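The lid is about 70° open, the fingers pinch the bar near (170,128), and the stay's red pin is at (155,237).

Request:
{"fn": "arm_command", "kwargs": {"moves": [0,0.49,-0.15,0,0,0.49,-0.14,0,0,0.49,-0.13,0,0,0.5,-0.11,0,0,0.5,-0.1,0,0,0.5,-0.08,0]}}

```text
time: 7.12
ee_pos: [0.5807, 0.2825, 0.3161]
eef_rot: [0.472, 0.882, 0.001, 0.0]
ft_force: [-4.1, -0.7, 4.4]
width: 0.0109
grip_force: 20.0
```

```bash
python3 -c "
from h import *
st();rad()
c=r.camera_info('scene')
b=lambda i:None
im=r.camera('scene').astype(int); m=((im[:,:,0]>120)&(im[:,:,1]<60)&(im[:,:,2]<60)).astype(np.uint8)
k=max(cv2.findContours(m,0,2)[0],key=cv2.contourArea); print(cv2.minAreaRect(k))
for a in (90,110,120,123,130,136):
  t=np.radians(a); print(a,[np.round(proj(c,cw([-.015-.081*np.cos(t),y,.09+.081*np.sin(t)]))) for y in(.12,.14,.155)])
"
```

```text
t 7.12 grasp [0.5807 0.2824 0.3351] yaw of tool y 0.5881 F tool [ 1.67 -3.84 -4.39] w 0.0109 grip 20.002585351467133 q [-0.78  0.36  0.36  1.26 -0.12  1.54  0.15]
r 218.1 phi 1.39 theta 1.334 outward N 5.01 closing N 2.99 Fx 1.67
((144.40286254882812, 233.5687713623047), (6.154183864593506, 32.09695816040039), 54.688785552978516)
90 [array([162., 230.]), array([156., 235.]), array([150., 239.])]
110 [array([148., 230.]), array([142., 235.]), array([136., 239.])]
120 [array([142., 232.]), array([136., 237.]), array([130., 241.])]
123 [array([141., 233.]), array([134., 238.]), array([129., 242.])]
130 [array([137., 235.]), array([130., 240.]), array([125., 244.])]
136 [array([135., 237.]), array([128., 243.]), array([123., 247.])]
```

Request:
{"fn": "arm_command", "kwargs": {"moves": [0,0.12,-0.06,0,0,0.14,-0.05,0,0,0.14,-0.04,0,0,0.12,-0.02,0,0,0,0,0]}}

```text
time: 7.58
ee_pos: [0.5846, 0.2851, 0.317]
eef_rot: [0.472, 0.882, 0.0, 0.0]
ft_force: [-3.0, -0.3, 2.7]
width: 0.0112
grip_force: 20.0
```

```bash
cat > chk.py <<'E'
from h import *
st();rad()
im=r.camera('scene').astype(int); m=((im[:,:,0]>120)&(im[:,:,1]<60)&(im[:,:,2]<60)).astype(np.uint8)
k=max(cv2.findContours(m,0,2)[0],key=cv2.contourArea); print(cv2.minAreaRect(k))
E
python3 chk.py
```

```text
t 7.58 grasp [0.5846 0.2851 0.336 ] yaw of tool y 0.5881 F tool [ 1.4  -2.62 -2.7 ] w 0.0112 grip 20.00104397535324 q [-0.78  0.37  0.36  1.24 -0.13  1.55  0.15]
r 218.2 phi 1.412 theta 1.356 outward N 3.08 closing N 2.16 Fx 1.4
((142.33128356933594, 234.1247100830078), (5.978874683380127, 32.41179656982422), 53.530765533447266)
```

Request:
{"fn": "arm_command", "kwargs": {"moves": [0,0.12,-0.06,0,0,0.12,-0.05,0,0,0.1,-0.03,0,0,0,0,0]}}

```text
time: 7.97
ee_pos: [0.5875, 0.2868, 0.3181]
eef_rot: [0.472, 0.882, -0.0, -0.0]
ft_force: [-3.2, 0.2, -1.2]
width: 0.0108
grip_force: 20.0
```

```bash
python3 chk.py
```

```text
t 7.97 grasp [0.5875 0.2868 0.3371] yaw of tool y 0.5879 F tool [ 1.97 -2.56  1.21] w 0.0108 grip 19.997349679470062 q [-0.78  0.38  0.36  1.23 -0.13  1.55  0.15]
r 218.7 phi 1.428 theta 1.372 outward N -0.84 closing N 2.7 Fx 1.97
((140.16571044921875, 234.37374877929688), (5.416511535644531, 31.779390335083008), 52.69605255126953)
```

Request:
{"fn": "arm_command", "kwargs": {"moves": [0,0.1,-0.01,0,0,0.1,-0.01,0,0,0.05,-0.01,0,0,0,0,0,0,0,0,0]}}

```text
time: 8.43
ee_pos: [0.5895, 0.2882, 0.3187]
eef_rot: [0.472, 0.882, 0.0, 0.0]
ft_force: [-1.7, 1.6, -2.6]
width: 0.0116
grip_force: 20.0
```

```bash
python3 chk.py
```

```text
t 8.43 grasp [0.5895 0.2882 0.3377] yaw of tool y 0.588 F tool [ 2.27 -0.48  2.6 ] w 0.0116 grip 19.9961918592453 q [-0.77  0.38  0.36  1.22 -0.13  1.56  0.15]
r 218.9 phi 1.439 theta 1.383 outward N -2.52 closing N 0.82 Fx 2.27
((138.95770263671875, 234.58848571777344), (5.4377593994140625, 31.135557174682617), 52.12501525878906)
```

Request:
{"fn": "arm_command", "kwargs": {"moves": [0,0.08,0.02,0,0,0.07,0.02,0,0,0,0,0,0,0,0,0]}}

```text
time: 8.82
ee_pos: [0.5902, 0.2886, 0.3185]
eef_rot: [0.472, 0.882, -0.001, -0.0]
ft_force: [-6.0, -1.8, 0.8]
width: 0.0113
grip_force: 20.0
```

```bash
python3 chk.py
```

```text
t 8.82 grasp [0.5902 0.2886 0.3375] yaw of tool y 0.5878 F tool [ 1.83 -5.93 -0.81] w 0.0113 grip 19.99594509601593 q [-0.77  0.39  0.36  1.22 -0.13  1.56  0.15]
r 218.6 phi 1.443 theta 1.387 outward N 1.56 closing N 5.78 Fx 1.83
((132.0010223388672, 238.19371032714844), (5.359490394592285, 31.8416805267334), 54.162349700927734)
```

Request:
{"fn": "arm_command", "kwargs": {"moves": [0,-0.15,0.01,0,0,-0.2,0.02,0,0,-0.2,0.03,0,0,-0.2,0.03,0,0,-0.2,0.04,0,0,-0.2,0.04,0,0,-0.15,0.03,0,0,-0.1,0.02,0,0,0,0,0]}}

```text
time: 9.62
ee_pos: [0.5789, 0.2811, 0.3163]
eef_rot: [0.472, 0.882, 0.0, 0.0]
ft_force: [-3.2, -0.8, 0.6]
width: 0.0111
grip_force: 20.0
```

```bash
python3 chk.py
```

```text
t 9.62 grasp [0.5789 0.2811 0.3353] yaw of tool y 0.5879 F tool [ 1.16 -3.11 -0.62] w 0.0111 grip 19.995510578155518 q [-0.78  0.35  0.36  1.27 -0.12  1.54  0.15]
r 218.7 phi 1.38 theta 1.324 outward N 1.19 closing N 2.94 Fx 1.16
((129.2513427734375, 240.84112548828125), (5.381161212921143, 32.625946044921875), 53.61564636230469)
```

Request:
{"fn": "arm_command", "kwargs": {"moves": [0,-0.1,0.02,0,0,-0.1,0.02,0,0,-0.1,0.02,0,0,-0.05,0.01,0,0,0,0,0]}}

```text
time: 10.08
ee_pos: [0.5767, 0.2797, 0.3159]
eef_rot: [0.472, 0.882, 0.001, 0.001]
ft_force: [3.3, 2.9, 1.6]
width: 0.0116
grip_force: 20.0
```

```bash
python3 chk.py
```

```text
t 10.08 grasp [0.5767 0.2797 0.3349] yaw of tool y 0.5881 F tool [ 0.55  4.32 -1.63] w 0.0116 grip 19.99668449163437 q [-0.78  0.35  0.36  1.28 -0.12  1.54  0.15]
r 218.8 phi 1.368 theta 1.312 outward N 0.73 closing N -4.56 Fx 0.55
((129.54054260253906, 241.2567596435547), (5.9286298751831055, 32.66558837890625), 54.46232223510742)
```

Request:
{"fn": "arm_command", "kwargs": {"moves": [0,0.08,-0.02,0,0,0,0,0]}}

```text
time: 10.3
ee_pos: [0.577, 0.2799, 0.3158]
eef_rot: [0.472, 0.882, 0.0, 0.0]
ft_force: [2.7, 2.4, 2.7]
width: 0.0111
grip_force: 20.0
```

Request:
{"fn": "arm_command", "kwargs": {"moves": [0,0,0,0,0,0,0,0,0,0,0,0,0,0,-0.5,0,0,0,-1.5,0,0,0,-2.5,0,0,0,-2.5,0,0,0,-1,0,0,0,0,0], "fingers": 40}}

```text
time: 11.05
ee_pos: [0.5774, 0.2796, 0.3984]
eef_rot: [0.472, 0.882, 0.002, 0.001]
ft_force: [-1.2, 0.0, -0.1]
width: 0.0348
grip_force: 0.0
```

```bash
python3 chk.py; python3 - <<'E'
from h import *
t=r.camera_info('top'); s=r.camera_info('scene')
print('bottle base',onz(s,340,197,0),'bottle top-view edge',onz(t,376,186,0))
print('cage right edge z.2/.05',onz(t,334,200,.2),onz(t,334,200,.05),'cage top scene corner two-view',near(ray(s,355,178),ray(t,334,180)))
im=r.camera('top'); cv2.imwrite('pics/c2.png',cv2.resize(im[140:280,300:440,::-1],None,fx=4,fy=4))
E
```

```text
t 11.05 grasp [0.5774 0.2796 0.4174] yaw of tool y 0.5876 F tool [ 0.7  -0.98  0.09] w 0.0348 grip 0.0 q [-0.77  0.36  0.37  1.09 -0.13  1.71  0.15]
r 300.0 phi 1.425 theta 1.369 outward N 0.05 closing N 0.98 Fx 0.7
((129.30270385742188, 240.91622924804688), (5.367066383361816, 32.643531799316406), 53.97262954711914)
bottle base [ 0.63977298 -0.27072865  0.        ] bottle top-view edge [ 0.61696932 -0.27699514  0.        ]
cage right edge z.2/.05 [ 0.54772968 -0.11691657  0.2       ] [ 0.56294998 -0.13677395  0.05      ] cage top scene corner two-view (array([ 0.57094809, -0.16432616,  0.11316469]), np.float64(0.11476499986586265))
```

View pics/c2.png

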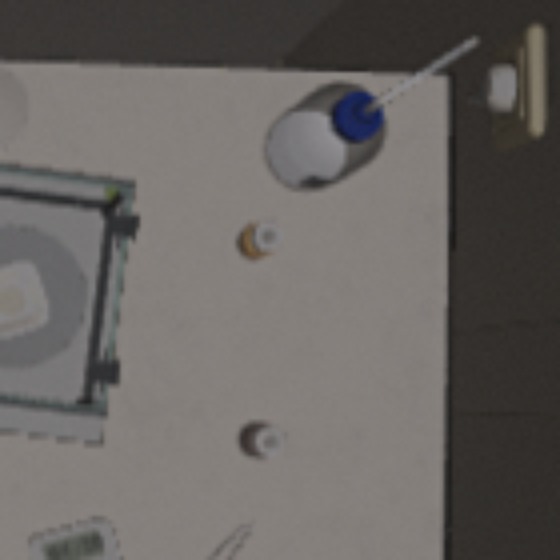

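Top crop: the bottle's base is at about (308,145), the amber vial at (262,238), the cage's right edge at x≈125 and the dark vial at (265,440).

Request:
{"fn": "arm_command", "kwargs": {"moves": [-1.2,-0.83,0,0,-2.4,-1.67,0,0,-3,-2.08,0,0,-3,-2.08,0,0,-3,-2.08,0,0,-3,-2.08,0,0,-3,-2.08,0,0,-3,-2.08,0,0,-3,-2.08,0,0,-3,-2.08,0,0,-3,-2.08,0,0,-3,-2.08,0,0], "fingers": 65}}

```text
time: 12.15
ee_pos: [0.5678, -0.1317, 0.3944]
eef_rot: [0.472, 0.882, -0.0, -0.001]
ft_force: [0.6, -0.2, -0.7]
width: 0.0564
grip_force: 0.0
```

Request:
{"fn": "arm_command", "kwargs": {"moves": [-3,-2.08,0,0,-3,-2.08,0,0,-1.5,-1.04,0,0,-0.95,-0.8,1,0,0,0,2.5,0,0,0,3.5,0,0,0,3.5,0,0,0,3.5,0,0,0,3.5,0,0,0,2.5,0,0,0,1,0,0,0,0,0]}}

```text
time: 13.15
ee_pos: [0.5643, -0.2314, 0.1824]
eef_rot: [0.472, 0.882, -0.0, -0.003]
ft_force: [0.1, 0.2, -0.2]
width: 0.0563
grip_force: 0.0
```

```bash
python3 - <<'E'
from h import *
st(); print(go([.568,-.232,.04]))
ci=r.camera_info('wrist'); im=r.camera('wrist'); cv2.imwrite('pics/w2.png',im[:,:,::-1])
print(proj(ci,[.568,-.232,.061]),proj(ci,[.568,-.232,.0]))
E
```

```text
t 13.15 grasp [ 0.5644 -0.2314  0.2014] yaw of tool y 0.5887 F tool [0.12 0.23 0.23] w 0.0563 grip 0.0 q [-0.17  0.36  0.61  1.58 -0.21  1.27  1.07]
[-0.32  0.32 16.13]
[286.70440172 209.11381666] [286.07644326 193.75460443]
```

View pics/w2.png

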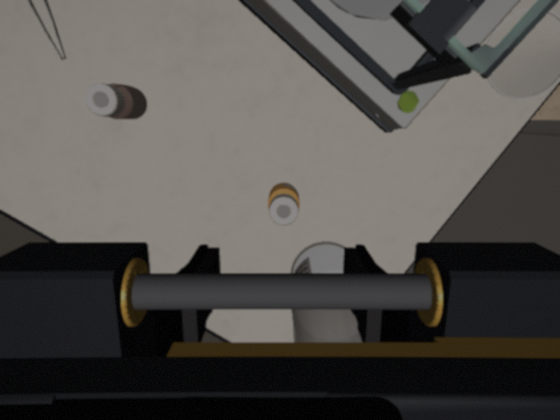

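The cap is at (284,210) in the wrist view, 2 px from the prediction. The bottle's edge begins at v≈243 and the dark vial is at (103,100).

Request:
{"fn": "arm_command", "kwargs": {"moves": [-0.15,0.16,1,0,0,0,2,0,0,0,2.2,0,0,0,2.2,0,0,0,2.2,0,0,0,2.2,0,0,0,2,0,0,0,1.3,0,0,0,0.7,0,0,0,0.2,0,0,0,0,0]}}

```text
time: 14.12
ee_pos: [0.5689, -0.2332, 0.0262]
eef_rot: [0.472, 0.882, 0.0, 0.0]
ft_force: [-0.6, 0.2, 0.2]
width: 0.0566
grip_force: 0.0
```

Request:
{"fn": "arm_command", "kwargs": {"moves": [0,0,0,0,0,0,0,0,0,0,0,0,0,0,0,0,0,0,0,0,0,0,0,0,0,0,0,0], "fingers": 0, "squeeze": 10}}

```text
time: 14.7
ee_pos: [0.5685, -0.233, 0.0258]
eef_rot: [0.472, 0.882, 0.0, 0.0]
ft_force: [0.2, -0.1, 0.9]
width: 0.0268
grip_force: 9.9
```

Request:
{"fn": "arm_command", "kwargs": {"moves": [0,0,-0.5,0,0,0,-1.5,0,0,0,-2.5,0,0,0,-3.5,0,0,0,-3.5,0,0,0,-3.5,0,0,0,-3.5,0,0,0,-3.5,0,0,0,-3.5,0,0,0,-3.5,0,0,0,-2,0,0,0,-1,0]}}

```text
time: 15.7
ee_pos: [0.5688, -0.2336, 0.3493]
eef_rot: [0.472, 0.882, 0.001, 0.002]
ft_force: [-0.2, 0.0, -0.5]
width: 0.027
grip_force: 9.9
```

```bash
python3 - <<'E'
from h import *
st(); print(go(cw([-.03,-.02,.36])))
E
```

```text
t 15.7 grasp [ 0.5687 -0.2336  0.3683] yaw of tool y 0.5877 F tool [ 0.16 -0.2   0.46] w 0.027 grip 9.88977363333106 q [-0.17  0.31  0.65  1.3  -0.18  1.59  1.04]
[39.78 21.89  0.76]
```

Request:
{"fn": "arm_command", "kwargs": {"moves": [1.5,0.77,0,0,3.06,1.57,0,0,3.06,1.57,0,0,3.06,1.57,0,0,3.06,1.57,0,0,3.06,1.57,0,0,3.06,1.57,0,0,3.06,1.57,0,0,3.06,1.57,0,0,3.06,1.57,0,0,3.06,1.57,0,0,3.06,1.57,0,0]}}

```text
time: 16.7
ee_pos: [0.5226, 0.1611, 0.3448]
eef_rot: [0.472, 0.882, -0.0, -0.0]
ft_force: [1.4, -0.2, 0.4]
width: 0.0269
grip_force: 9.9
```

Request:
{"fn": "arm_command", "kwargs": {"moves": [3,1.5,0,0,1.62,0.86,0,0,0,0,0,-6.5,0,0,0,-6.5,0,0,0,-6.5,0,0,0,-6.5,0,0,0,-6.5,0,0,0,-6.5,0,0,0,-6.5,0,0,0,-6.5,0,0,0,-6.5,0,0,0,-6.5,0]}}

```text
invalid input
```

Request:
{"fn": "arm_command", "kwargs": {"moves": [0,0,0,-6.5,0,0,0,-6.5,0,0,0,-6,0,0,0,-6,0,0,0,0]}}

```text
time: 17.12
ee_pos: [0.5231, 0.1594, 0.3447]
eef_rot: [0.267, 0.964, -0.001, -0.001]
ft_force: [-0.4, 0.1, -0.4]
width: 0.0267
grip_force: 9.9
```

```bash
python3 - <<'E'
from h import *
st(); print(go(cw([-.047,-.015,.097])))
E
python3 chk.py|tail -1
```

```text
t 17.12 grasp [0.5231 0.1595 0.3637] yaw of tool y 1.0292 F tool [ 0.39 -0.15  0.4 ] w 0.0267 grip 9.888667529448867 q [-0.68  0.12  0.34  1.48 -0.04  1.56  0.68]
[ 3.6   4.17 26.66]
((129.30270385742188, 240.91622924804688), (5.367066383361816, 32.643531799316406), 53.97262954711914)
```

Request:
{"fn": "arm_command", "kwargs": {"moves": [1.8,2.08,0,0,1.8,2.08,0,0,0,0,0,-6.5,0,0,0,-6.5,0,0,0,-6.5,0,0,0,-6.5,0,0,0,-6.5,0,0,0,-6.5,0,0,0,-6.5,0,0,0,-6.5,0,0,0,-6.4,0,0,0,-6.3,0]}}

```text
invalid input
```

```bash
python3 - <<'E'
from h import *
st(); print(go(cw([-.047,-.015,.097])))
ci=r.camera_info('wrist'); im=r.camera('wrist'); cv2.imwrite('pics/w3.png',im[:,:,::-1])
E
python3 chk.py|tail -1
```

```text
t 17.17 grasp [0.5232 0.1594 0.3638] yaw of tool y 1.0225 F tool [ 0.1  -0.16  0.49] w 0.0267 grip 9.889342342503369 q [-0.68  0.12  0.34  1.48 -0.04  1.56  0.68]
[ 3.63  4.14 26.68]
((129.30270385742188, 240.91622924804688), (5.367066383361816, 32.643531799316406), 53.97262954711914)
```

View pics/w3.png

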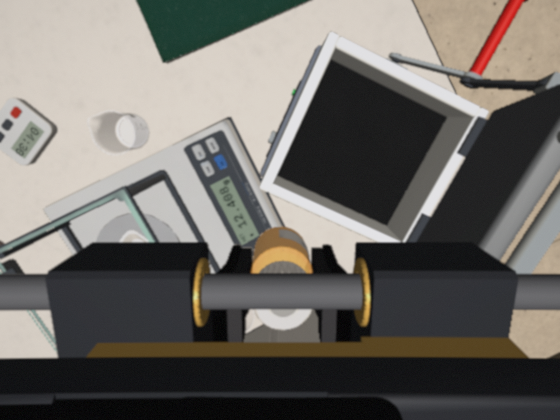

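The wrist view shows the vial held at (280,255) and the chamber open at (375,140), with the fold of the stay locked at (472,78). I'll resend that call without its extra trailing number.

Request:
{"fn": "arm_command", "kwargs": {"moves": [1.8,2.08,0,0,1.8,2.08,0,0,0,0,0,-6.5,0,0,0,-6.5,0,0,0,-6.5,0,0,0,-6.5,0,0,0,-6.5,0,0,0,-6.5,0,0,0,-6.5,0,0,0,-6.5,0,0,0,-6.4,0,0,0,-6.3]}}

```text
time: 18.27
ee_pos: [0.5142, 0.2137, 0.3454]
eef_rot: [-0.288, 0.958, -0.0, -0.0]
ft_force: [0.4, 0.6, -0.6]
width: 0.0267
grip_force: 9.9
```

```bash
python3 - <<'E'
from h import *
st(); print(go(cw([-.047,-.015,.097])))
E
python3 chk.py|tail -1
```

```text
t 18.27 grasp [0.5142 0.2138 0.3644] yaw of tool y 2.1559 F tool [-0.64  0.32  0.55] w 0.0267 grip 9.888816741295159 q [-0.67  0.14  0.22  1.45 -0.03  1.56  1.71]
[ 0.07  0.03 26.74]
((129.30270385742188, 240.91622924804688), (5.367066383361816, 32.643531799316406), 53.97262954711914)
```

Request:
{"fn": "arm_command", "kwargs": {"moves": [0,0,1.2,0,0,0,2.5,0,0,0,2.8,0,0,0,2.8,0,0,0,2.8,0,0,0,2.8,0,0,0,2.8,0,0,0,2.8,0,0,0,2.5,0,0,0,1.7,0,0,0,1,0,0,0,0.5,0]}}

```text
time: 19.32
ee_pos: [0.5132, 0.2133, 0.0816]
eef_rot: [-0.285, 0.958, -0.0, -0.001]
ft_force: [-0.3, -0.7, -0.0]
width: 0.0268
grip_force: 9.9
```

Request:
{"fn": "arm_command", "kwargs": {"moves": [0,0,0.2,0,0,0,0.15,0,0,0,0.1,0,0,0,0,0]}}

```text
time: 19.65
ee_pos: [0.5148, 0.2141, 0.0799]
eef_rot: [-0.287, 0.958, 0.0, 0.001]
ft_force: [0.4, -0.3, -0.5]
width: 0.0271
grip_force: 9.9
```

```bash
python3 chk.py
```

```text
t 19.65 grasp [0.5148 0.2141 0.0989] yaw of tool y 2.1529 F tool [-0.13 -0.44  0.48] w 0.0271 grip 9.890671377070248 q [-0.65  0.31  0.2   1.82 -0.07  1.02  1.73]
r 133.8 phi -0.163 theta -0.219 outward N 0.51 closing N 0.4 Fx -0.13
((129.47567749023438, 241.154052734375), (5.955238342285156, 32.643531799316406), 53.97262954711914)
```

Request:
{"fn": "arm_command", "kwargs": {"moves": [0,0,0.12,0,0,0,0.1,0,0,0,0.1,0,0,0,0.08,0,0,0,0,0,0,0,0,0]}}

```text
time: 20.2
ee_pos: [0.5145, 0.2139, 0.0754]
eef_rot: [-0.287, 0.958, 0.0, 0.0]
ft_force: [-0.5, -0.9, 2.5]
width: 0.0269
grip_force: 9.9
```

```bash
python3 chk.py|head -1
```

```text
t 20.2 grasp [0.5145 0.2139 0.0944] yaw of tool y 2.1535 F tool [ 0.93 -0.45 -2.48] w 0.0269 grip 9.879407873377204 q [-0.65  0.31  0.2   1.82 -0.07  1.01  1.74]
```

Request:
{"fn": "arm_command", "kwargs": {"moves": [0,0,0,0,0,0,0,0,0,0,0,0,0,0,0,0], "fingers": 55}}

```text
time: 20.58
ee_pos: [0.5142, 0.2138, 0.075]
eef_rot: [-0.287, 0.958, 0.0, -0.0]
ft_force: [-0.2, -1.0, -0.7]
width: 0.0443
grip_force: 0.0
```

Request:
{"fn": "arm_command", "kwargs": {"moves": [0,0,-0.5,0,0,0,-1,0,0,0,-2,0,0,0,-2.8,0,0,0,-3,0,0,0,-3,0,0,0,-3,0,0,0,-3,0,0,0,-3,0,0,0,-3,0,0,0,-1.5,0,0,0,-0.5,0]}}

```text
time: 21.58
ee_pos: [0.5151, 0.214, 0.3424]
eef_rot: [-0.287, 0.958, 0.001, 0.003]
ft_force: [0.4, 0.1, 1.1]
width: 0.0483
grip_force: 0.0
```

```bash
python3 chk.py; python3 - <<'E'
from h import *
s=r.camera('scene'); t=r.camera('top')
a=cv2.resize(s[80:320,80:280],None,fx=2.4,fy=2.4); b=cv2.resize(t[140:280,140:260],None,fx=2.4,fy=2.4)
b=cv2.copyMakeBorder(b,0,a.shape[0]-b.shape[0],0,0,0); cv2.imwrite('pics/s3.png',np.hstack([a,b])[:,:,::-1])
E
```

```text
t 21.58 grasp [0.515  0.2139 0.3614] yaw of tool y 2.1533 F tool [-0.4  -0.13 -1.08] w 0.0483 grip 0.0 q [-0.67  0.14  0.23  1.45 -0.03  1.55  1.7 ]
r 274.5 phi 1.069 theta 1.014 outward N 1.01 closing N -0.4 Fx -0.4
((129.30270385742188, 240.91622924804688), (5.367066383361816, 32.643531799316406), 53.97262954711914)
```

View pics/s3.png

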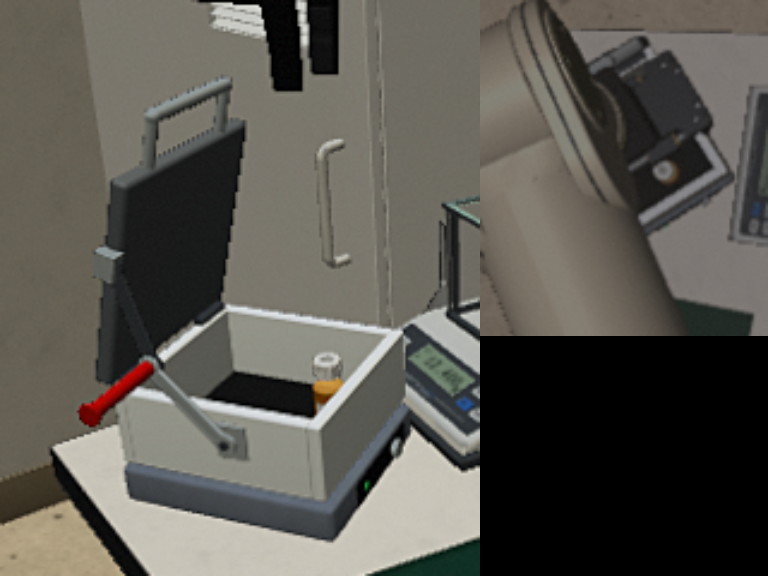

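The vial stands upright in the chamber, with its cap at (327,362) in the left crop. The lid is locked on the stay and the red pin is at (115,392).

Request:
{"fn": "arm_command", "kwargs": {"moves": [-1.4,2.6,0,0,-1.5,2.8,0,0,-1.5,2.8,0,0,-1.5,2.8,0,0,-1.5,2.7,0,0,-1.4,2.5,0,0,0,0,0,6.5,0,0,0,6.5,0,0,0,6.5,0,0,0,6.5,0,0,0,6.5,0,0,0,6.5], "fingers": 60}}

```text
time: 22.73
ee_pos: [0.4982, 0.3971, 0.3361]
eef_rot: [0.052, 0.999, -0.001, -0.001]
ft_force: [0.2, -0.5, 0.1]
width: 0.0522
grip_force: 0.0
```

Request:
{"fn": "arm_command", "kwargs": {"moves": [0,0,0,6.5,0,0,0,6.5,0,0,0,6.5,0,0,0,6.5,0,0,0,6.5,0,0,0,6.5,0,0,0,6.5,0,0,0,5.2,0,0,0,0]}}

```text
time: 23.48
ee_pos: [0.4982, 0.3972, 0.3363]
eef_rot: [0.474, 0.881, -0.001, -0.0]
ft_force: [-0.3, -0.1, 0.2]
width: 0.0523
grip_force: 0.0
```

```bash
python3 - <<'E'
from h import *
st(); P=[.043,.147,.146]; print(go(cw(P)))
ci=r.camera_info('wrist'); im=r.camera('wrist'); b=im[:,:,::-1].copy(); cv2.imwrite('pics/w4.png',b)
for y in(.11,.13,.147,.165): print(y,proj(ci,cw([.043,y,.146])))
m=((im[:,:,0]>120)&(im[:,:,1]<60)&(im[:,:,2]<60)).astype(np.uint8)
k=max(cv2.findContours(m,0,2)[0],key=cv2.contourArea); print(cv2.minAreaRect(k),cv2.boundingRect(k))
x,y,w,h=cv2.boundingRect(k)
for v in range(y+2,y+h,max(1,h//8)): u=np.where(m[v])[0]; print(v,u.min(),u.max())
E
python3 chk.py|tail -1
```

```text
t 23.48 grasp [0.4982 0.3972 0.3553] yaw of tool y 0.5836 F tool [ 0.08 -0.28 -0.16] w 0.0523 grip 0.0 q [-0.99  0.34  0.35  1.24 -0.11  1.58 -0.08]
[ 0.09  0.13 20.93]
0.11 [283.91310842 225.12158579]
0.13 [283.87413884 205.14347596]
0.147 [283.84042938 187.72501597]
0.165 [283.8041262  168.82092242]
((283.5, 200.5), (73.0, 15.0), 90.0) (276, 164, 16, 74)
166 277 290
175 279 288
184 279 288
193 279 288
202 279 288
211 279 288
220 279 288
229 279 288
((129.30270385742188, 240.91622924804688), (5.367066383361816, 32.643531799316406), 53.97262954711914)
```

Request:
{"fn": "arm_command", "kwargs": {"moves": [0.09,0.12,1,0,0,0,2,0,0,0,2.4,0,0,0,2.4,0,0,0,2.4,0,0,0,2,0,0,0,1.5,0,0,0,1.5,0,0,0,1,0,0,0,0.8,0]}}

```text
time: 24.42
ee_pos: [0.4986, 0.3985, 0.1663]
eef_rot: [0.471, 0.882, -0.001, -0.0]
ft_force: [0.5, 0.2, -0.1]
width: 0.052
grip_force: 0.0
```

```bash
python3 - <<'E'
from h import *
st(); P=[.043,.147,.146]; print(go(cw(P)))
E
python3 chk.py|tail -1
```

```text
t 24.42 grasp [0.4986 0.3985 0.1853] yaw of tool y 0.5893 F tool [-0.12  0.47  0.07] w 0.052 grip 0.0 q [-0.99  0.4   0.32  1.51 -0.13  1.25 -0.06]
[-0.01 -0.03  3.93]
((124.83023834228516, 244.384521484375), (5.430433750152588, 21.38533592224121), 54.782405853271484)
```

Request:
{"fn": "arm_command", "kwargs": {"moves": [0,-0.03,0.8,0,0,0,1,0,0,0,1,0,0,0,0.7,0,0,0,0.4,0,0,0,0,0]}}

```text
time: 24.97
ee_pos: [0.4984, 0.3985, 0.1279]
eef_rot: [0.472, 0.882, -0.001, -0.0]
ft_force: [-0.5, -0.6, 0.2]
width: 0.052
grip_force: 0.0
```

Request:
{"fn": "arm_command", "kwargs": {"moves": [0,0,0,0,0,0,0,0,0,0,0,0,0,0,0,0,0,0,0,0,0,0,0,0], "fingers": 0, "squeeze": 30}}

```text
time: 25.47
ee_pos: [0.499, 0.3989, 0.1293]
eef_rot: [0.472, 0.882, 0.0, 0.0]
ft_force: [-0.4, 0.0, -0.5]
width: 0.0201
grip_force: 0.0
```

```bash
cat >> h.py <<'E'
def pin():
    s=r.read_state(); M=R.from_quat(s['eef_rot']).as_matrix(); f=M.T@s['ft_force']; g=s['ee_pos']-M[:,2]*.019
    c=np.array([np.cos(YAW),np.sin(YAW)]); n=np.array([-c[1],c[0]]); x=(g[:2]-C0)@c+.015; z=g[2]-.09
    a=np.arctan2(z,-x); Fx,Fz=f[1],-f[2]
    # radial outward (-cos a, sin a); forward tangent (decreasing a): (-sin a,-cos a)
    print('t',round(s['time'],2),'rel foot x,z mm',np.round([x*1e3,z*1e3],1),'y',round((g[:2]-C0)@n,4),'r',round(np.hypot(x,z)*1e3,1),'ang',round(np.degrees(a),1),'F out',round(-Fx*np.cos(a)+Fz*np.sin(a),2),'F fwd-pull',round(-Fx*np.sin(a)-Fz*np.cos(a),2),'Fx,Fz',np.round([Fx,Fz],2),'Fy',round(f[0],2),'w',round(float(s['width']),4))
E
python3 -c "
from h import *
pin()"
```

```text
t 25.47 rel foot x,z mm [58.8 58.3] y 0.1472 r 82.8 ang 135.2 F out -0.56 F fwd-pull -0.16 Fx,Fz [-0.28 -0.51] Fy 0.22 w 0.0201
```

Request:
{"fn": "arm_command", "kwargs": {"moves": [0,0,0,0,0,0,0,0,0,0,0,0,0,0,0,0]}}

```text
time: 25.8
ee_pos: [0.499, 0.3989, 0.1292]
eef_rot: [0.472, 0.882, 0.0, 0.0]
ft_force: [0.6, 0.7, 0.1]
width: 0.011
grip_force: 30.0
```

```bash
python3 -c "
from h import *
pin()"; python3 arc.py .081 0 6 2.374 2.24; python3 arc.py .081 0 6 2.24 2.08
```

```text
t 25.8 rel foot x,z mm [58.8 58.2] y 0.1472 r 82.8 ang 135.3 F out 0.73 F fwd-pull -0.6 Fx,Fz [0.94 0.09] Fy 0.27 w 0.011
2.374 2.24 0, -0.13, -0.13, 0, 0, -0.13, -0.12, 0, 0, -0.13, -0.13, 0, 0, -0.14, -0.12, 0, 0, -0.13, -0.11, 0, 0, -0.14, -0.12, 0
2.24 2.08 0, -0.17, -0.13, 0, 0, -0.18, -0.13, 0, 0, -0.17, -0.12, 0, 0, -0.18, -0.12, 0, 0, -0.19, -0.11, 0, 0, -0.19, -0.11, 0
```

Request:
{"fn": "arm_command", "kwargs": {"moves": [0,-0.13,-0.13,0,0,-0.13,-0.12,0,0,-0.13,-0.13,0,0,-0.14,-0.12,0,0,-0.13,-0.11,0,0,-0.14,-0.12,0]}}

```text
time: 26.3
ee_pos: [0.4929, 0.3948, 0.1364]
eef_rot: [0.472, 0.882, 0.001, 0.0]
ft_force: [4.2, 2.7, -4.7]
width: 0.0111
grip_force: 30.0
```

```bash
python3 -c "
from h import *
pin()"
```

```text
t 26.3 rel foot x,z mm [51.4 65.4] y 0.1472 r 83.2 ang 128.1 F out -0.67 F fwd-pull -6.83 Fx,Fz [ 4.96 -4.75] Fy -0.07 w 0.0111
```

Request:
{"fn": "arm_command", "kwargs": {"moves": [0,-0.17,-0.13,0,0,-0.18,-0.13,0,0,-0.17,-0.12,0,0,-0.18,-0.12,0,0,-0.19,-0.11,0,0,-0.19,-0.11,0]}}

```text
time: 26.8
ee_pos: [0.4839, 0.3888, 0.1444]
eef_rot: [0.472, 0.882, 0.001, 0.0]
ft_force: [3.2, 3.0, 0.7]
width: 0.0109
grip_force: 30.0
```

```bash
python3 -c "
from h import *
pin()";python3 arc.py .081 0 6 2.08 1.84 1.6; python3 arc.py .081 0 12 1.6 1.2
```

```text
t 26.8 rel foot x,z mm [40.6 73.4] y 0.1472 r 83.8 ang 119.0 F out 2.67 F fwd-pull -3.44 Fx,Fz [4.3  0.67] Fy 0.76 w 0.0109
2.08 1.84 0, -0.29, -0.15, 0, 0, -0.29, -0.14, 0, 0, -0.30, -0.13, 0, 0, -0.30, -0.12, 0, 0, -0.30, -0.10, 0, 0, -0.31, -0.10, 0
1.84 1.6 0, -0.31, -0.08, 0, 0, -0.32, -0.07, 0, 0, -0.32, -0.05, 0, 0, -0.32, -0.04, 0, 0, -0.32, -0.03, 0, 0, -0.33, -0.02, 0
1.6 1.2 0, -0.27, -0.00, 0, 0, -0.27, 0.00, 0, 0, -0.27, 0.02, 0, 0, -0.27, 0.02, 0, 0, -0.27, 0.03, 0, 0, -0.26, 0.04, 0, 0, -0.27, 0.05, 0, 0, -0.26, 0.06, 0, 0, -0.26, 0.07, 0, 0, -0.26, 0.08, 0, 0, -0.26, 0.08, 0, 0, -0.25, 0.10, 0
```

Request:
{"fn": "arm_command", "kwargs": {"moves": [0,-0.28,-0.17,0,0,-0.29,-0.16,0,0,-0.3,-0.14,0,0,-0.3,-0.12,0,0,-0.3,-0.1,0,0,-0.31,-0.1,0]}}

```text
time: 27.3
ee_pos: [0.4683, 0.3785, 0.1522]
eef_rot: [0.472, 0.882, 0.0, 0.0]
ft_force: [3.0, 1.4, 6.0]
width: 0.0108
grip_force: 30.0
```

```bash
python3 -c "
from h import *
pin()"
```

```text
t 27.3 rel foot x,z mm [22.  81.2] y 0.1472 r 84.1 ang 105.1 F out 6.62 F fwd-pull -1.57 Fx,Fz [3.24 5.98] Fy -0.52 w 0.0108
```

Request:
{"fn": "arm_command", "kwargs": {"moves": [0,-0.31,-0.12,0,0,-0.32,-0.11,0,0,-0.32,-0.09,0,0,-0.32,-0.06,0,0,-0.32,-0.04,0,0,-0.33,-0.03,0]}}

```text
time: 27.8
ee_pos: [0.4517, 0.3674, 0.1556]
eef_rot: [0.472, 0.882, -0.001, -0.0]
ft_force: [-0.5, -0.2, -0.2]
width: 0.0111
grip_force: 30.0
```

```bash
python3 -c "
from h import *
pin()"
```

```text
t 27.8 rel foot x,z mm [ 2.  84.6] y 0.1473 r 84.6 ang 91.3 F out -0.21 F fwd-pull 0.56 Fx,Fz [-0.57 -0.2 ] Fy 0.09 w 0.0111
```

Request:
{"fn": "arm_command", "kwargs": {"moves": [0,-0.27,0,0,0,-0.27,0,0,0,-0.27,0.02,0,0,-0.27,0.02,0,0,-0.27,0.03,0,0,-0.26,0.04,0]}}

```text
time: 28.3
ee_pos: [0.4386, 0.3587, 0.1547]
eef_rot: [0.472, 0.882, -0.0, -0.0]
ft_force: [-1.3, -0.9, -0.2]
width: 0.0111
grip_force: 30.0
```

```bash
python3 -c "
from h import *
pin()
im=r.camera('scene'); cv2.imwrite('pics/s4.png',cv2.resize(im[60:320,60:300,::-1],None,fx=2,fy=2))"; python3 arc.py .081 0 12 1.4 .9 .4
```

```text
t 28.3 rel foot x,z mm [-13.7  83.7] y 0.1473 r 84.8 ang 80.7 F out 0.08 F fwd-pull 1.57 Fx,Fz [-1.56 -0.18] Fy 0.01 w 0.0111
1.4 0.9 0, -0.33, 0.06, 0, 0, -0.33, 0.08, 0, 0, -0.32, 0.09, 0, 0, -0.33, 0.11, 0, 0, -0.31, 0.12, 0, 0, -0.31, 0.13, 0, 0, -0.31, 0.14, 0, 0, -0.30, 0.16, 0, 0, -0.29, 0.17, 0, 0, -0.28, 0.18, 0, 0, -0.28, 0.19, 0, 0, -0.27, 0.21, 0
0.9 0.4 0, -0.26, 0.22, 0, 0, -0.25, 0.22, 0, 0, -0.24, 0.24, 0, 0, -0.23, 0.24, 0, 0, -0.22, 0.26, 0, 0, -0.21, 0.26, 0, 0, -0.20, 0.28, 0, 0, -0.19, 0.28, 0, 0, -0.17, 0.29, 0, 0, -0.17, 0.29, 0, 0, -0.15, 0.30, 0, 0, -0.14, 0.31, 0
```

View pics/s4.png

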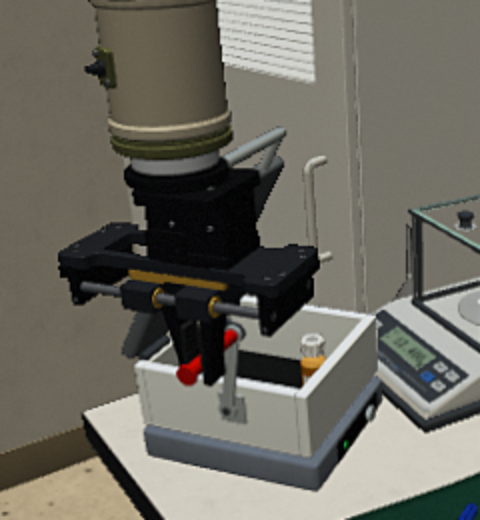

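The lid is coming down with the fold: the pin is gripped at (210,358), the vial stands at (312,350), and the body clears the lid.

Request:
{"fn": "arm_command", "kwargs": {"moves": [0,-0.33,0.06,0,0,-0.33,0.08,0,0,-0.32,0.09,0,0,-0.33,0.11,0,0,-0.31,0.12,0,0,-0.31,0.13,0,0,-0.31,0.14,0,0,-0.3,0.16,0]}}

```text
time: 29.02
ee_pos: [0.4175, 0.3446, 0.1458]
eef_rot: [0.472, 0.882, -0.0, -0.0]
ft_force: [-3.9, 0.1, -3.2]
width: 0.0108
grip_force: 30.0
```

```bash
python3 -c "
from h import *
pin()"
```

```text
t 29.02 rel foot x,z mm [-39.1  74.8] y 0.1473 r 84.4 ang 62.4 F out -1.34 F fwd-pull 4.33 Fx,Fz [-3.22 -3.2 ] Fy 2.24 w 0.0108
```

Request:
{"fn": "arm_command", "kwargs": {"moves": [0,-0.28,0.18,0,0,-0.28,0.18,0,0,-0.28,0.19,0,0,-0.27,0.21,0,0,-0.26,0.22,0,0,-0.25,0.22,0,0,-0.24,0.24,0,0,-0.23,0.24,0]}}

```text
time: 29.68
ee_pos: [0.4002, 0.3331, 0.1289]
eef_rot: [0.472, 0.882, -0.0, -0.0]
ft_force: [-6.0, -0.3, -4.2]
width: 0.0109
grip_force: 30.0
```

```bash
python3 -c "
from h import *
pin()"
```

```text
t 29.68 rel foot x,z mm [-59.9  57.9] y 0.1472 r 83.3 ang 44.0 F out 0.8 F fwd-pull 6.64 Fx,Fz [-5.19 -4.21] Fy 3.07 w 0.0109
```

Request:
{"fn": "arm_command", "kwargs": {"moves": [0,-0.23,0.24,0,0,-0.22,0.26,0,0,-0.21,0.26,0,0,-0.2,0.28,0,0,-0.19,0.28,0,0,-0.17,0.29,0,0,-0.17,0.29,0,0,-0.15,0.3,0,0,-0.14,0.31,0]}}

```text
time: 30.43
ee_pos: [0.3868, 0.3241, 0.104]
eef_rot: [0.472, 0.882, 0.0, 0.0]
ft_force: [-0.3, 2.4, -7.0]
width: 0.0111
grip_force: 30.0
```

```bash
python3 -c "
from h import *
pin()";python3 arc.py .081 0 12 .4 0; python3 arc.py .081 0 4 0 -.07
```

```text
t 30.43 rel foot x,z mm [-76.  33.] y 0.1472 r 82.9 ang 23.5 F out -3.8 F fwd-pull 6.02 Fx,Fz [ 1.09 -7.03] Fy 2.17 w 0.0111
0.4 0.0 0, -0.10, 0.25, 0, 0, -0.09, 0.25, 0, 0, -0.09, 0.26, 0, 0, -0.07, 0.26, 0, 0, -0.07, 0.26, 0, 0, -0.06, 0.27, 0, 0, -0.05, 0.26, 0, 0, -0.04, 0.27, 0, 0, -0.03, 0.27, 0, 0, -0.02, 0.26, 0, 0, -0.01, 0.27, 0, 0, -0.01, 0.27, 0
0.0 -0.07 0, 0.00, 0.14, 0, 0, 0.00, 0.14, 0, 0, 0.01, 0.15, 0, 0, 0.01, 0.14, 0
```

Request:
{"fn": "arm_command", "kwargs": {"moves": [0,-0.05,0.25,0,0,-0.06,0.25,0,0,-0.07,0.26,0,0,-0.07,0.26,0,0,-0.07,0.26,0,0,-0.06,0.27,0,0,-0.05,0.26,0]}}

```text
time: 31.02
ee_pos: [0.3834, 0.3219, 0.0861]
eef_rot: [0.472, 0.882, 0.001, 0.0]
ft_force: [0.4, 4.8, -6.2]
width: 0.0107
grip_force: 30.0
```

```bash
python3 -c "
from h import *
pin()"
```

```text
t 31.02 rel foot x,z mm [-80.1  15.1] y 0.1472 r 81.5 ang 10.7 F out -4.09 F fwd-pull 5.58 Fx,Fz [ 2.99 -6.24] Fy 3.73 w 0.0107
```

Request:
{"fn": "arm_command", "kwargs": {"moves": [0,0.02,0.25,0,0,0.01,0.25,0,0,0,0.25,0,0,0,0.25,0,0,0,0.2,0]}}

```text
time: 31.43
ee_pos: [0.3835, 0.322, 0.0741]
eef_rot: [0.472, 0.882, 0.0, 0.0]
ft_force: [-0.6, 2.3, 0.9]
width: 0.0105
grip_force: 30.0
```

```bash
python3 -c "
from h import *
pin()"
```

```text
t 31.43 rel foot x,z mm [-79.9   3.1] y 0.1472 r 80.0 ang 2.2 F out -0.8 F fwd-pull -0.96 Fx,Fz [0.84 0.93] Fy 2.26 w 0.0105
```

Request:
{"fn": "arm_command", "kwargs": {"moves": [0,0,0.06,0,0,0,0.04,0,0,0,0,0,0,0,0,0]}}

```text
time: 31.77
ee_pos: [0.3836, 0.322, 0.0736]
eef_rot: [0.472, 0.882, 0.001, 0.0]
ft_force: [-0.5, 2.1, 0.7]
width: 0.011
grip_force: 30.0
```

```bash
python3 -c "
from h import *
pin()
im=r.camera('scene');t=cv2.imread('pics/scene0.png')[:,:,::-1]
d=np.abs(im.astype(int)-t).max(2)
# lid right part + handle region, compare with start (shut) picture
for (a,b,c,e) in((195,250,215,262),(205,235,190,225)): print((d[a:b,c:e]>25).mean())
"
```

```text
t 31.77 rel foot x,z mm [-79.8   2.6] y 0.1473 r 79.9 ang 1.9 F out -0.72 F fwd-pull -0.69 Fx,Fz [0.75 0.66] Fy 2.06 w 0.011
0.4266924564796905
0.26
```

```bash
python3 -c "
from h import *
im=r.camera('scene');t=cv2.imread('pics/scene0.png')[:,:,::-1]
T=r.camera('top');t2=cv2.imread('pics/top0.png')[:,:,::-1]
for A,B,x,y,w,h in((im,t,222,213,40,34),(im,t,205,203,45,30),(T,t2,212,222,34,28),(T,t2,200,160,45,50)):
  m=cv2.matchTemplate(np.ascontiguousarray(A[y-30:y+h+30,x-30:x+w+30]),np.ascontiguousarray(B[y:y+h,x:x+w]),cv2.TM_CCOEFF_NORMED)
  v=cv2.minMaxLoc(m); print(round(v[1],3),np.array(v[3])-30,'at0',round(float(m[30,30]),3))
"
```

```text
0.547 [0 0] at0 0.547
0.69 [0 0] at0 0.69
0.994 [0 0] at0 0.994
0.998 [0 0] at0 0.998
```

Request:
{"fn": "arm_command", "kwargs": {"moves": [0,0,0,0,0,0,0,0,0,0,0,0,0,0,0,0,0,0,0,0,0,0,0,0], "fingers": 45}}

```text
time: 32.42
ee_pos: [0.3832, 0.3214, 0.0729]
eef_rot: [0.472, 0.882, -0.0, -0.0]
ft_force: [0.1, -0.3, 0.5]
width: 0.0374
grip_force: 0.0
```

Request:
{"fn": "arm_command", "kwargs": {"moves": [0,0,-0.5,0,0,0,-1.5,0,0,0,-2.5,0,0,0,-3,0,0,0,-3,0,0,0,-3,0,0,0,-3,0,2,0,-1,0,3,0,0,0,3,0,0,0,2,0,0,0,0,0,0,0]}}

```text
time: 33.42
ee_pos: [0.3242, 0.4085, 0.2482]
eef_rot: [0.469, 0.883, 0.0, -0.001]
ft_force: [-0.4, 0.1, 0.8]
width: 0.039
grip_force: 0.0
```

```bash
python3 chk.py; python3 -c "
from h import *
im=r.camera('scene');t=cv2.imread('pics/scene0.png')[:,:,::-1]
for x,y,w,h in((222,213,40,34),(135,195,110,45),(190,270,30,32)):
  m=cv2.matchTemplate(np.ascontiguousarray(im[y-30:y+h+30,x-30:x+w+30]),np.ascontiguousarray(t[y:y+h,x:x+w]),cv2.TM_CCOEFF_NORMED)
  v=cv2.minMaxLoc(m); print(round(v[1],3),np.array(v[3])-30,'at0',round(float(m[30,30]),3))
"
```

```text
t 33.42 grasp [0.3242 0.4085 0.2672] yaw of tool y 0.5943 F tool [ 0.29 -0.3  -0.81] w 0.039 grip 0.0 q [-1.19  0.08  0.21  1.71 -0.02  1.35 -0.38]
r 234.3 phi 0.676 theta 0.62 outward N 0.75 closing N -0.44 Fx 0.29
((204.28903198242188, 287.6949157714844), (7.870855808258057, 33.24099349975586), 43.451839447021484)
0.999 [0 0] at0 0.999
0.7 [0 0] at0 0.7
0.998 [0 0] at0 0.998
```

```bash
python3 -c "
from bench import r
print(r.close_job())"
```

```text
the job is handed in; nothing more can be done
None
```

The amber vial stands upright inside the chamber, the lid was let down by the stay and is shut (its handle matches the starting picture), and the job was handed in at about 33 s; no verdict was returned.

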